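Square a board into the corner jig and close the sliding stop

TASK

Push the light-wood board with the two dark dots along the table until its long edge lies flush against the long aluminium bar of the corner jig and its short end against the jig's end bar, and slide the red stop along the bar up against the board's other end, so that the board is held snugly between them. Only push with the fingers: move the stop from behind without pinching it, do not lift or tip the board, and leave everything else on the table where it is. Finish with the hand clear of everything.

Things in the scene. Friction and masses are not known exactly. Their poses are not given: they have to be found in the camera images.
- jig: L-shaped aluminium corner jig fixed to the table, bars 22 mm wide and 24 mm high. Origin at the inside corner, at table height. The inner face of the long bar is its plane x = 0 (bar from y = -323 to +22 mm, lying on the +x side); the inner face of the short end bar is its plane y = 0 (bar from x = -62 to +22 mm, lying on the +y side). The board belongs in the quarter x < 0, y < 0.
- board: Plain light-wood board, 90 mm along its x axis, 130 mm along its y axis, 18 mm thick, with two small dark dots on top, about 0.13 kg, lying loose and flat on the table in the jig's inner quarter, up to 0.25 rad out of square with it. Origin at the centre of its underside.
- stop: Red sliding stop on the long bar: a block with a black rubber face (4 mm) towards the board, 72 mm wide across the jig's x (from x = -73 to -1 mm in the jig's frame), 25 mm thick along y in all, its top 35 mm above the table, with a tab reaching over the bar. Origin in the middle of the face that meets the board, at table height; axes like the jig's.
- stop_face (a point): Middle of the red stop's flat face that meets the board's short end, 18 mm above the table. The stop slides only along the jig's y: its face starts 225 to 255 mm from the end bar's inner face and can go to 100 mm from it. It slides stiffly (about 2 N) and stays where it is left.
- stop_back (a point): Middle of the red stop's outer face, on the other side (25 mm towards the jig's -y from stop_face), 18 mm above the table: the face to push on. This point lies at x = -37 mm in the jig's frame.
- pod_a: black and grey square suction pod, 70 x 70 x 50 mm; bystander. Origin at the centre of its underside.
- pod_b: second suction pod like pod_a; bystander. Origin at the centre of its underside.
- tool_holder: steel router tool holder standing upright, 62 mm across, 105 mm high; bystander. Origin at the centre of its underside.
- edge_roll: orange roll of edge banding lying flat, 90 mm across, 22 mm high; bystander. Origin at the centre of its underside.
- glue: yellow glue bottle, 56 mm across, 130 mm high; bystander. Origin at the centre of its underside.
- offcut: plywood strip 40 x 160 x 18 mm, long along its y axis; bystander. Origin at the centre of its underside.
- screwdriver: blue-handled screwdriver, 200 mm long, lying along its x axis; bystander. Origin at the middle of its length, lying on the table.
There are look-alikes about, which are no part of the job. Several things have the shape of the board; the one meant has the colours described above.

How it is judged (in metres and radians):
At the end, for the whole second after the job is handed in: The board lies flat and still with its long edge within 3.5 mm of the long bar and its end within 4 mm of the end bar (measured at its middle), within 2 degrees of parallel; the red stop is against its other end (no more than 6 mm of play in all along the bar) (x of board in the frame of jig above -0.0485 m and y of board in the frame of jig above -0.069 m and angle between the y axis of board and the y axis of jig, either way round below 0.035 rad and y of stop_face in the frame of jig above -0.136 m and height (world z) of board below 0.004 m and angle between board's own z axis and vertical below 0.04 rad and linear speed of board below 0.01 m/s); the robot touches nothing.
It fails at once if the board is lifted off the table or tipped up (height (world z) of board above 0.008 m or angle between board's own z axis and vertical above 0.15 rad).
It fails at once if the stop is pinched: a finger presses on its black face with over 8 N (contact force between the fingers and stop_c1 above 8 N).
It fails at once if another thing on the table is moved more than 20 mm (distance of any of pod_a, pod_b, tool_holder, edge_roll, glue, offcut, screwdriver from where it was at the start of the episode above 0.02 m).
It also fails if it takes over 58 s, if anything falls off the work surface, if the arm or the gripper's body presses on something with over 40 N, if the wrist force passes 120 N, or if a joint passes its speed limit or range.

ROBOT

A 6-joint arm with a two-finger parallel gripper is mounted at the origin on the work surface. World frame = base frame: x ahead of the robot, y to its left, z up, the work surface at z = 0. Lengths are in mm, angles in rad, forces in N, time in s.
With the tool pointing down it reaches from about 425 to 950 mm from the base axis. Payload 14.7 kg.
Tool frame: the origin (TCP) lies midway between the tips of the shut fingers; the grasp point (between the pads) lies grasp_offset behind it (grasp_offset is the distance from the TCP to the grasp point, in mm); z points along the fingers, y is the line along which they close (so a half turn about z gives the same grasp; the last joint's range is limited). The gripper opens to 85 mm and grips with 20 to 120 N. Pads are 22 mm wide; open, the fingers measure 114 mm over their backs; the gripper's body (76 mm by 85 mm) begins 54 mm behind the grasp point. The pads swing forward as they close: fully open they stand 13 mm farther back than shut.
Start: joints at [-1.324, 0.48, 1.596, -0, 1.065, -0.047], TCP at [188.251, -622.137, 231.297] pointing down, gripper open.
Joint ranges: [-2.75, 2.75], [-0.82, 2.05], [0.23, 2.67], [-1.56, 4.7], [0.09, 2.69], [-2.92, 2.92]. Speed limits (rad/s): [1.89, 1.89, 2.39, 3.01, 3.01, 3.01].

INTERFACE

Orientations are given as a unit quaternion [w, x, y, z].
In Python, from workcell import * gives the robot as it stands.
- The arm moves only by the tool jog_arm, never from a script. Its argument "rows" is a list of rows, each an object of numbers: "dx", "dy", "dz": the shift along the world's x, y, z as a fraction of full scale; "rx", "ry", "rz": the turn, a rotation vector about the world's x, y, z as a fraction of full scale. A call has 1 to 8 rows; each row is the pose to reach, as a shift and turn from the pose commanded when the call began; what a row does not reach only later rows make up. Full scale, the value 1, is 0.5 m for a shift and 30 degrees for a turn. A row lasts 1/10 s, in which the tool goes at most 50 mm and 8.59 degrees, less where a joint would pass 70% of its speed; a pose out of reach is approached as far as the arm can. A call with a number of a shift or a turn outside -1 to 1 is refused whole. A call with a gripper value outside its range is refused whole. "gripper" is the closure, from -1 (fully open) to 1 (shut), set as the call begins (left out, the last holds). The fingers move at their own pace and stop on an object; the grip force is fixed at half the most. Time passes only in rows, so rows that repeat a pose let the fingers close. It gives the time, the measured TCP pose, the force, the opening and the grip force at its end, in the units of the state.
- read_state(): the state, without advancing time (a new reading comes with each control period).
- snapshot(name): name is "scene" or "top" or "wrist"; returns a dict with "pixels" (480x640x3 uint8, red, green, blue), "fx", "fy", "cx", "cy" (pixels), "position" and "orientation" of the camera in the world. Camera axes: x right, y down, z forward; pixel columns grow to the right and rows downward; lengths in mm; the calibration is good to about 2 mm. The wrist camera is an equidistant fisheye: a pixel r from the principal point sees the ray r / f radians off the axis. A picture is of the moment at which its call begins. There is no depth.
- close_job(): hands the job in; it is judged then, once.
Trained networks look in a picture, given as the dict that the camera call returned (one of the last four; its "shot" number tells which), for a name from the list of things; names that differ only in an ending like _2 or _b are one class to them, and where a whole thing is asked for, a point or a joint stands for the part that bears it (a point fixed in the world has none). Each returns a list of dicts, best first, with "conf" (0 to 1); they miss things now and then, are a little off and sometimes report something else, mostly with a low value. They report only what shows in the picture. A call takes as long as a camera call. They do not tell look-alikes from the thing itself.
- masks_of(target, picture): "region" (480x640 bool, what is visible of it) and "rect" ([centre column, centre row, width, height] in pixels, round what is visible of it).
- tip_of(target, picture): "centre" ([column, row] in pixels: a listed point, or the origin of a listed thing).
The state is a dict: "time_s": time; "q": joint angles; "joint_vel": joint speeds; "tau": joint torques, N m; "eef_pos": TCP position; "orientation": TCP orientation; "ft_force": force on the tool from outside, world axes, zero at the start; "moment": the same for the moment, N m; "finger_gap": finger opening in mm; "finger_force": force on a finger pad.
Only numpy, scipy, OpenCV 4.12 (cv2) and the standard library are available. Lean on these libraries where they do the work, as an engineer would, in place of code of your own. Each camera call takes 0.05 s, during which the arm holds its last target. There are 200 camera calls.

## Working session

There is one attempt and no reset: what is moved stays moved. The work goes in short steps, Python scripts to look and compute and a tool call to move; the robot and the scene stay as the last step left them, time stands still between calls to the robot, and variables do not carry over. Pictures are saved under pics/ and viewed, at most 10 in all, crops included, and the job is handed in when it is done.

Besides the shell and the picture viewer there is one more tool, called after "Call:" by a JSON object that holds its "name" and its "arguments", one argument or row to a line. jog_arm: Moves the arm, as the interface text tells. Its arguments: {"type":"object","properties":{"rows":{"type":"array","items":{"type":"object","properties":{"dx":{"type":"number","minimum":-1,"maximum":1},"dy":{"type":"number","minimum":-1,"maximum":1},"dz":{"type":"number","minimum":-1,"maximum":1},"rx":{"type":"number","minimum":-1,"maximum":1},"ry":{"type":"number","minimum":-1,"maximum":1},"rz":{"type":"number","minimum":-1,"maximum":1}}}},"gripper":{"type":"number"}},"required":["rows"]}

```bash
mkdir -p pics; cat > h.py <<'E'
from workcell import *
import numpy as np, cv2
from scipy.spatial.transform import Rotation as R
def rot(q): return R.from_quat([q[1],q[2],q[3],q[0]]).as_matrix()
def px2w(p,uv,z):
    d=np.array([(uv[0]-p['cx'])/p['fx'],(uv[1]-p['cy'])/p['fy'],1.])
    d=rot(p['orientation'])@d; o=np.array(p['position'],float)
    return o+d*(z-o[2])/d[2]
def w2px(p,w):
    c=rot(p['orientation']).T@(np.array(w,float)-np.array(p['position']))
    return np.array([p['fx']*c[0]/c[2]+p['cx'],p['fy']*c[1]/c[2]+p['cy']])
def save(p,n): cv2.imwrite('pics/'+n+'.png',p['pixels'][:,:,::-1])
E
python3 - <<'E'
from h import *
for n in('top','scene'):
    p=snapshot(n); save(p,n+'0'); print(n,p['position'],p['orientation'],p['fx'],p['cx'],p['cy'])
    for t in('jig','board','stop','stop_face','stop_back','pod_a','tool_holder','edge_roll','glue','offcut','screwdriver'):
        print(t,[(round(d['conf'],2),np.round(d['centre']).tolist(),px2w(p,d['centre'],18 if t in('stop_face','stop_back') else 0).round().tolist()[:2]) for d in tip_of(t,p)[:4]])
E
```

```text
top [ 468.2419322    19.50574305 1300.58413231] [ 0.03716517 -0.69857136  0.7140801  -0.02657856] 536.8415844449601 320.0757492388868 236.96635064824076
jig [(0.89, [283.0, 220.0], [628.0, 127.0])]
board [(0.97, [382.0, 329.0], [363.0, -105.0]), (0.97, [443.0, 150.0], [795.0, -269.0]), (0.85, [258.0, 303.0], [429.0, 190.0]), (0.8, [330.0, 262.0], [525.0, 14.0])]
stop [(0.62, [384.0, 244.0], [566.0, -117.0])]
stop_face [(0.74, [380.0, 239.0], [577.0, -107.0])]
stop_back [(0.87, [392.0, 241.0], [570.0, -135.0])]
pod_a [(0.79, [265.0, 186.0], [716.0, 169.0]), (0.59, [228.0, 230.0], [608.0, 261.0])]
tool_holder [(0.73, [473.0, 235.0], [583.0, -332.0])]
edge_roll [(0.89, [364.0, 188.0], [705.0, -74.0])]
glue [(0.86, [323.0, 192.0], [697.0, 28.0]), (0.51, [495.0, 300.0], [424.0, -377.0]), (0.27, [160.0, 328.0], [374.0, 428.0])]
offcut [(0.71, [162.0, 330.0], [370.0, 424.0]), (0.64, [472.0, 233.0], [588.0, -330.0]), (0.49, [389.0, 238.0], [579.0, -130.0]), (0.34, [380.0, 240.0], [577.0, -107.0])]
screwdriver [(0.55, [497.0, 307.0], [409.0, -381.0])]
scene [1193.80213486  237.93320775  788.9
[... 154 characters left out ...]
0]), (0.22, [492.0, 242.0], [387.0, 431.0])]
board [(0.76, [284.0, 197.0], [363.0, -117.0]), (0.62, [154.0, 311.0], [789.0, -268.0]), (0.6, [312.0, 245.0], [515.0, 8.0]), (0.59, [394.0, 238.0], [439.0, 198.0])]
stop []
stop_face [(0.59, [254.0, 246.0], [570.0, -121.0])]
stop_back [(0.94, [247.0, 245.0], [571.0, -138.0])]
pod_a [(0.81, [362.0, 326.0], [707.0, 175.0]), (0.57, [412.0, 299.0], [609.0, 266.0])]
tool_holder [(0.86, [176.0, 238.0], [580.0, -328.0])]
edge_roll [(0.87, [250.0, 298.0], [701.0, -80.0])]
glue [(0.93, [298.0, 308.0], [699.0, 33.0])]
offcut [(0.75, [492.0, 241.0], [385.0, 431.0])]
screwdriver [(0.78, [187.0, 193.0], [419.0, -381.0]), (0.42, [298.0, 307.0], [695.0, 31.0])]
```

```bash
python3 -c "
import cv2
a=cv2.imread('pics/top0.png')[130:370,200:520];cv2.imwrite('pics/top0c.png',cv2.resize(a,(800,600),interpolation=3))"
```

```text
(no output)
```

View pics/top0c.png

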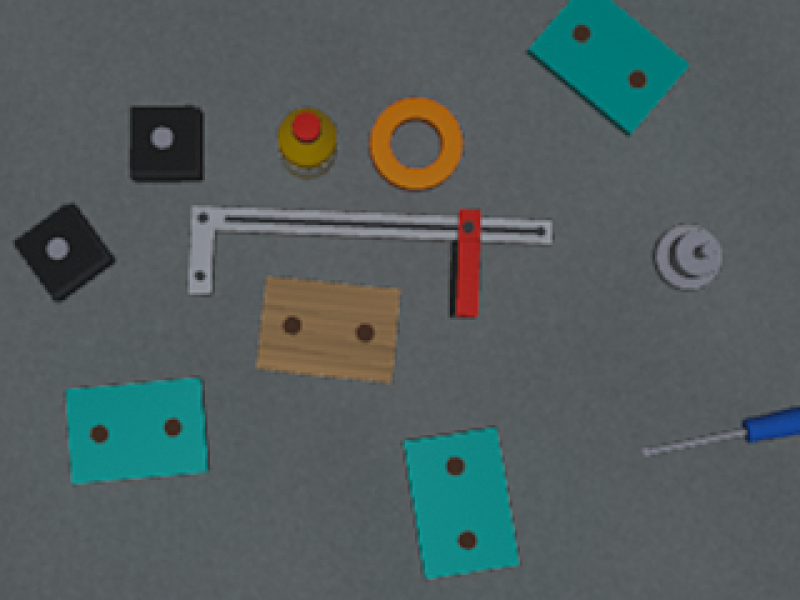

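View pics/scene0.png

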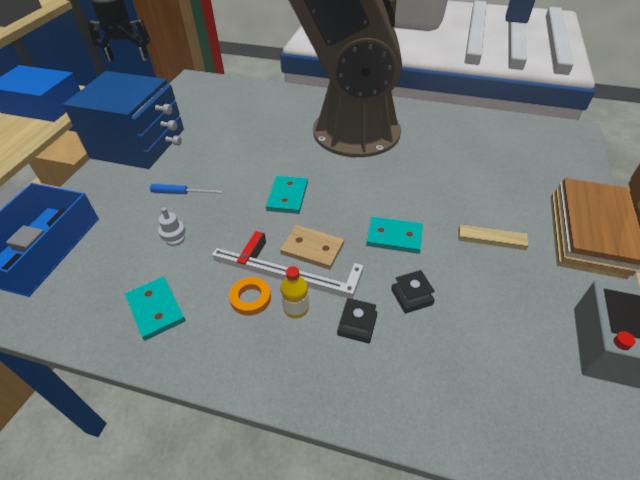

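The board is the wooden one at about (331,262) px in the top picture. The jig's inside corner is near (285,223), and the stop is near (387,240). The teal boards are the look-alikes. Next I'll fit the jig, board and stop precisely.

```bash
cat >> h.py <<'E'
from scipy.optimize import minimize
def fit(p,region,poly,z,x0):
    """poly (mm, local) at height z; best x,y,yaw by overlap with region (blurred)"""
    dt=cv2.GaussianBlur(region.astype(np.float32),(0,0),0.8)
    dt=cv2.resize(dt,None,fx=4,fy=4,interpolation=cv2.INTER_LINEAR)
    def cost(v):
        c,s=np.cos(v[2]/100),np.sin(v[2]/100)
        q=np.array([w2px(p,[v[0]+c*a-s*b,v[1]+s*a+c*b,z]) for a,b in poly])
        m=np.zeros(dt.shape,np.float32)
        cv2.fillPoly(m,[np.round((q*4+1.5)*16).astype(np.int32)],1.0,shift=4)
        m=cv2.GaussianBlur(m,(0,0),3.2)
        return float(((m-dt)**2).sum())
    best=None
    for d in(0,6,-6):
        r=minimize(cost,[x0[0],x0[1],x0[2]*100+d],method='Nelder-Mead',options=dict(initial_simplex=np.array([x0[0],x0[1],x0[2]*100+d])+np.array([[0,0,0],[8,0,0],[0,8,0],[0,0,6]]),xatol=.05,fatol=.1))
        if best is None or r.fun<best.fun: best=r
    return np.array([best.x[0],best.x[1],best.x[2]/100]),best.fun
JIG=[(0,0),(-62,0),(-62,22),(22,22),(22,-323),(0,-323)]
BRD=[(45,65),(-45,65),(-45,-65),(45,-65)]
def near(p,t,w,r=60,z=0):
    for d in masks_of(t,p):
        if np.hypot(*(px2w(p,d['rect'][:2],z)[:2]-np.array(w)))<r: return d['region']
def tojig(J,w):
    c,s=np.cos(J[2]),np.sin(J[2]); d=np.array(w[:2])-J[:2]
    return np.array([c*d[0]+s*d[1],-s*d[0]+c*d[1]])
def toworld(J,w):
    c,s=np.cos(J[2]),np.sin(J[2]); return J[:2]+np.array([c*w[0]-s*w[1],s*w[0]+c*w[1]])
def inlocal(p,reg): # light-grey and in region
    h=cv2.cvtColor(p['pixels'],cv2.COLOR_RGB2HSV); return h
def red(p,z=35):
    h=cv2.cvtColor(p['pixels'],cv2.COLOR_RGB2HSV)
    return ((h[...,0]<6)|(h[...,0]>174))&(h[...,1]>150)&(h[...,2]>90)
E
python3 - <<'E'
from h import *
p=snapshot('top')
j=near(p,'jig',(600,0),120); b=near(p,'board',(525,14),40)
h=cv2.cvtColor(p['pixels'],cv2.COLOR_RGB2HSV)
print(j.sum(),b.sum(),h[223,300],h[224,290])
box=np.zeros(j.shape,bool); box[205:255,270:425]=1
jb=(h[...,1]<45)&(h[...,2]>130)&box
print(jb.sum())
J1=fit(p,j,JIG,24,(628,127,0.05)); J2=fit(p,jb,JIG,24,(628,127,0.05))
print(J1,J2)
B=fit(p,b,BRD,18,(525,14,-.08)); print(B)
r=red(p)&cv2.dilate(box.astype(np.uint8),np.ones((25,25))).astype(bool)
rr,cc=np.nonzero(r); print(r.sum(),cv2.minAreaRect(np.c_[cc,rr].astype(np.float32)))
for J in(J1[0],J2[0]):
    print('B in jig',tojig(J,B[0]),B[0][2]-J[2])
    pts=np.array([tojig(J,px2w(p,(c,q),35)) for c,q in zip(cc,rr)]); print('red y',np.percentile(pts[:,1],[1,50,99]),'x',np.percentile(pts[:,0],[1,99]))
    for t in('stop_face','stop_back'): print(t,tojig(J,px2w(p,tip_of(t,p)[0]['centre'],18)))
s=read_state(); print(s['eef_pos'],R.from_matrix(rot(s['orientation'])).as_matrix().round(3),s['time_s'],s['finger_gap'])
import workcell; print(getattr(workcell,'grasp_offset',None))
E
```

```text
2107 2141 [105   8  67] [98 21 97]
871
(array([ 6.23030543e+02,  1.18153897e+02, -6.53045434e-02]), np.float64(5835.85107421875)) (array([ 6.23619245e+02,  1.20172387e+02, -6.57348704e-02]), np.float64(7024.58837890625))
(array([ 5.27227822e+02,  1.10298971e+01, -1.19284054e-01]), np.float64(240.91261291503906))
353 ((386.9999694824219, 235.00001525878906), (8.99426555633545, 42.25876998901367), 2.045408248901367)
B in jig [ -88.60779685 -113.1475634 ] -0.05397951074222504
red y [-251.18314708 -241.18565947 -230.71805904] x [-73.07047521  26.67757237]
stop_face [ -33.12126925 -229.00024725]
stop_back [ -36.16092079 -253.47736501]
B in jig [ -89.01393869 -115.23848363] -0.053549183698274314
red y [-253.25343564 -243.24849492 -232.79793373] x [-73.42130256  26.32629889]
stop_face [ -33.47756168 -231.0672794 ]
stop_back [ -36.50667978 -255.54570294]
[ 188.24361781 -622.12826918  231.26839981] [[ 0.957  0.29  -0.   ]
 [ 0.29  -0.957  0.   ]
 [-0.    -0.    -1.   ]] 1.55 85.26591464218876
18.700000000000003
```

Call:
{"name": "jog_arm", "arguments": {
  "rows": [
    {"dx":0.09,"dy":0.05,"rz":-0.2},
    {"dx":0.18,"dy":0.1,"rz":-0.4},
    {"dx":0.26,"dy":0.16,"rz":-0.6},
    {"dx":0.33,"dy":0.23,"rz":-0.688},
    {"dx":0.4,"dy":0.3,"rz":-0.688},
    {"dx":0.46,"dy":0.38,"rz":-0.688},
    {"dx":0.5,"dy":0.47,"rz":-0.688},
    {"dx":0.52,"dy":0.55,"rz":-0.688}
  ],
  "gripper": -1
}}

```text
validation failed for argument at $.ro...
```

Call:
{"name": "jog_arm", "arguments": {
  "rows": [
    {"dx":0.09,"dy":0.05,"dz":0,"rx":0,"ry":0,"rz":-0.2},
    {"dx":0.18,"dy":0.1,"dz":0,"rx":0,"ry":0,"rz":-0.4},
    {"dx":0.26,"dy":0.16,"dz":0,"rx":0,"ry":0,"rz":-0.6},
    {"dx":0.33,"dy":0.23,"dz":0,"rx":0,"ry":0,"rz":-0.688}
  ],
  "gripper": -1
}}

```text
time_s: 1.95
eef_pos: [353.2, -508.1, 231.3]
orientation: [0.0, 0.999, -0.036, 0.0]
ft_force: [1.1, -0.2, 0.3]
finger_gap: 85.6
finger_force: 0.0
```

Call:
{"name": "jog_arm", "arguments": {
  "rows": [
    {"dx":0.06,"dy":0.08,"dz":0,"rx":0,"ry":0,"rz":0},
    {"dx":0.12,"dy":0.16,"dz":0,"rx":0,"ry":0,"rz":0},
    {"dx":0.16,"dy":0.25,"dz":0,"rx":0,"ry":0,"rz":0},
    {"dx":0.19,"dy":0.34,"dz":0,"rx":0,"ry":0,"rz":0},
    {"dx":0.2,"dy":0.44,"dz":0,"rx":0,"ry":0,"rz":0},
    {"dx":0.2,"dy":0.54,"dz":0,"rx":0,"ry":0,"rz":0},
    {"dx":0.2,"dy":0.64,"dz":0,"rx":0,"ry":0,"rz":0},
    {"dx":0.19,"dy":0.74,"dz":0,"rx":0,"ry":0,"rz":0}
  ]
}}

```text
time_s: 2.75
eef_pos: [446.7, -137.5, 231.5]
orientation: [0.0, 0.999, -0.033, 0.0]
ft_force: [1.7, 0.4, -0.0]
finger_gap: 85.2
finger_force: 0.0
```

Call:
{"name": "jog_arm", "arguments": {
  "rows": [
    {"dx":0,"dy":0.09,"dz":0,"rx":0,"ry":0,"rz":0},
    {"dx":0,"dy":0.18,"dz":0,"rx":0,"ry":0,"rz":0},
    {"dx":0,"dy":0.26,"dz":0,"rx":0,"ry":0,"rz":0},
    {"dx":0,"dy":0.31,"dz":0,"rx":0,"ry":0,"rz":0},
    {"dx":0,"dy":0.31,"dz":0,"rx":0,"ry":0,"rz":0}
  ]
}}

```text
time_s: 3.25
eef_pos: [446.4, 18.3, 231.5]
orientation: [-0.0, 0.999, -0.032, 0.0]
ft_force: [-0.1, -0.3, -0.4]
finger_gap: 85.4
finger_force: 0.0
```

Call:
{"name": "jog_arm", "arguments": {
  "rows": [
    {"dx":-0.01,"dy":0,"dz":-0.1,"rx":0,"ry":0,"rz":0},
    {"dx":-0.01,"dy":0,"dz":-0.2,"rx":0,"ry":0,"rz":0},
    {"dx":-0.01,"dy":0,"dz":-0.3,"rx":0,"ry":0,"rz":0},
    {"dx":-0.01,"dy":0,"dz":-0.39,"rx":0,"ry":0,"rz":0},
    {"dx":-0.01,"dy":0,"dz":-0.44,"rx":0,"ry":0,"rz":0},
    {"dx":-0.01,"dy":0,"dz":-0.46,"rx":0,"ry":0,"rz":0},
    {"dx":-0.01,"dy":0,"dz":-0.475,"rx":0,"ry":0,"rz":0},
    {"dx":-0.01,"dy":0,"dz":-0.475,"rx":0,"ry":0,"rz":0}
  ]
}}

```text
time_s: 4.05
eef_pos: [442.0, 15.4, -6.1]
orientation: [0.0, 0.999, -0.033, 0.0]
ft_force: [0.0, -0.1, 0.2]
finger_gap: 85.2
finger_force: 0.0
```

```bash
python3 - <<'E'
from h import *
p=snapshot('scene'); c=p['pixels'][180:300,220:380]; cv2.imwrite('pics/s1.png',cv2.resize(c[:,:,::-1],(800,600),interpolation=2))
s=read_state(); print(s['eef_pos'],s['ft_force'])
E
```

```text
[442.1986023   15.50275705  -5.5079482 ] [0.67894708 0.99086797 0.24762657]
```

View pics/s1.png

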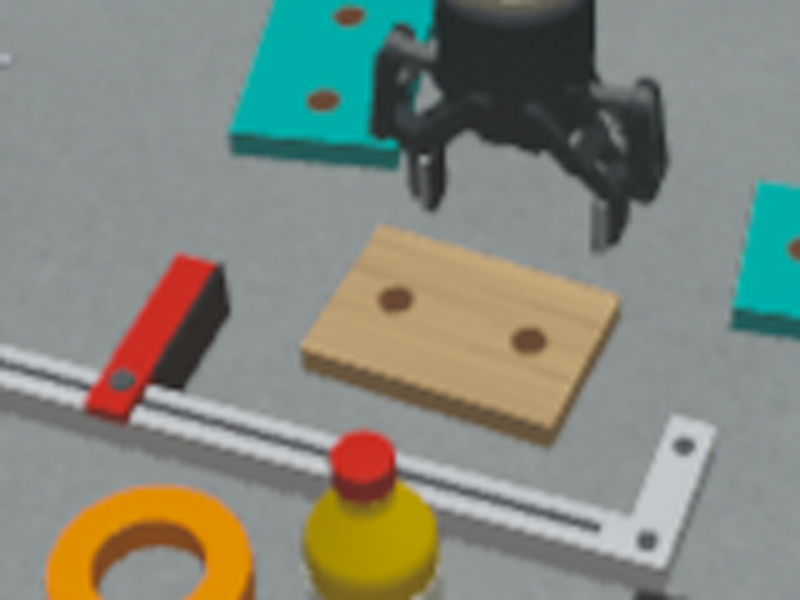

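Call:
{"name": "jog_arm", "arguments": {
  "rows": [
    {"dx":0.03,"dy":-0.002,"dz":-0.003,"rx":0,"ry":0,"rz":0},
    {"dx":0.046,"dy":-0.003,"dz":-0.003,"rx":0,"ry":0,"rz":0},
    {"dx":0.06,"dy":-0.004,"dz":-0.003,"rx":0,"ry":0,"rz":0},
    {"dx":0.074,"dy":-0.005,"dz":-0.003,"rx":0,"ry":0,"rz":0},
    {"dx":0.09,"dy":-0.006,"dz":-0.003,"rx":0,"ry":0,"rz":0},
    {"dx":0.106,"dy":-0.007,"dz":-0.003,"rx":0,"ry":0,"rz":0},
    {"dx":0.12,"dy":-0.008,"dz":-0.003,"rx":0,"ry":0,"rz":0},
    {"dx":0.13,"dy":-0.0085,"dz":-0.003,"rx":0,"ry":0,"rz":0}
  ]
}}

```text
time_s: 4.9
eef_pos: [507.3, 11.4, -7.7]
orientation: [-0.0, 0.999, -0.033, 0.0]
ft_force: [-2.1, -1.0, 1.2]
finger_gap: 85.1
finger_force: 1.0
```

Call:
{"name": "jog_arm", "arguments": {
  "rows": [
    {"dx":0.004,"dy":0,"dz":0,"rx":0,"ry":0,"rz":0},
    {"dx":0.008,"dy":-0.0005,"dz":0,"rx":0,"ry":0,"rz":0},
    {"dx":0.008,"dy":-0.0005,"dz":0,"rx":0,"ry":0,"rz":0}
  ]
}}

```text
time_s: 5.2
eef_pos: [510.8, 11.2, -7.8]
orientation: [-0.0, 0.999, -0.033, 0.0]
ft_force: [0.4, 0.2, -0.2]
finger_gap: 85.3
finger_force: 0.0
```

Call:
{"name": "jog_arm", "arguments": {
  "rows": [
    {"dx":0.004,"dy":0,"dz":0,"rx":0,"ry":0,"rz":0},
    {"dx":0.008,"dy":-0.0005,"dz":0,"rx":0,"ry":0,"rz":0},
    {"dx":0.008,"dy":-0.0005,"dz":0,"rx":0,"ry":0,"rz":0}
  ]
}}

```text
time_s: 5.5
eef_pos: [513.4, 11.0, -7.8]
orientation: [0.0, 0.999, -0.033, -0.001]
ft_force: [-5.5, 0.2, 4.4]
finger_gap: 85.7
finger_force: 3.1
```

```bash
cat > m.py <<'E'
from h import *
J=np.array([623.3,119.2,-.0655])
p=snapshot('top')
s=read_state(); print('tool',tojig(J,s['eef_pos']),s['ft_force'].round(1) if hasattr(s['ft_force'],'round') else s['ft_force'],s['time_s'])
h=cv2.cvtColor(p['pixels'],cv2.COLOR_RGB2HSV)
b=(h[...,0]>8)&(h[...,0]<22)&(h[...,1]>60)&(h[...,2]>80)
for d in masks_of('board',p):
    w=px2w(p,d['rect'][:2],18)
    a=tojig(J,w)
    if -110<a[0]<-20 and -130<a[1]<-40:
        B,c=fit(p,d['region'],BRD,18,(w[0],w[1],J[2])); print('board',tojig(J,B),B[2]-J[2],c)
for t in('stop_face','stop_back'):
    for d in tip_of(t,p)[:1]: print(t,tojig(J,px2w(p,d['centre'],18)))
E
python3 m.py
```

```text
tool [-102.58727951 -115.17036355] [-5.8  1.1  3.7] 5.55
stop_face [ -30.13978953 -224.69939919]
stop_back [ -36.81212609 -254.08439586]
```

Call:
{"name": "jog_arm", "arguments": {
  "rows": [
    {"dx":-0.03,"dy":0,"dz":0,"rx":0,"ry":0,"rz":0},
    {"dx":-0.05,"dy":0,"dz":0,"rx":0,"ry":0,"rz":0},
    {"dx":-0.05,"dy":0,"dz":0.09,"rx":0,"ry":0,"rz":0},
    {"dx":-0.05,"dy":0,"dz":0.18,"rx":0,"ry":0,"rz":0},
    {"dx":-0.02,"dy":-0.07,"dz":0.22,"rx":0,"ry":0,"rz":0},
    {"dx":0.02,"dy":-0.16,"dz":0.22,"rx":0,"ry":0,"rz":0},
    {"dx":0.06,"dy":-0.25,"dz":0.22,"rx":0,"ry":0,"rz":0},
    {"dx":0.1,"dy":-0.34,"dz":0.22,"rx":0,"ry":0,"rz":0}
  ]
}}

```text
time_s: 6.5
eef_pos: [565.3, -160.9, 102.9]
orientation: [0.0, 0.999, -0.033, 0.001]
ft_force: [0.7, 1.0, -0.3]
finger_gap: 85.4
finger_force: 0.0
```

Call:
{"name": "jog_arm", "arguments": {
  "rows": [
    {"dx":0.004,"dy":-0.04,"dz":0,"rx":0,"ry":0,"rz":0},
    {"dx":0.004,"dy":-0.04,"dz":0,"rx":0,"ry":0,"rz":0},
    {"dx":0.004,"dy":-0.04,"dz":0,"rx":0,"ry":0,"rz":0},
    {"dx":0.004,"dy":-0.04,"dz":0,"rx":0,"ry":0,"rz":0},
    {"dx":0.004,"dy":-0.04,"dz":0,"rx":0,"ry":0,"rz":0},
    {"dx":0.004,"dy":-0.04,"dz":0,"rx":0,"ry":0,"rz":0},
    {"dx":0.004,"dy":-0.04,"dz":0,"rx":0,"ry":0,"rz":0}
  ],
  "gripper": 1
}}

```text
time_s: 7.2
eef_pos: [566.6, -178.5, 102.4]
orientation: [0.0, 0.999, -0.033, 0.0]
ft_force: [0.4, 0.1, -0.2]
finger_gap: 0.0
finger_force: 0.0
```

```bash
python3 m.py; python3 -c "
from h import *
s=read_state();print(s['eef_pos'],s['finger_gap'])"
```

```text
tool [ -37.05160106 -300.9096105 ] [-0.4  0.8  0. ] 7.25
board [ -44.73883774 -111.66585473] 0.007944491740859136 176.5388641357422
stop_face [ -35.97925845 -228.72595368]
stop_back [ -32.05776817 -258.46994519]
[ 566.59817243 -178.9154716   102.31802794] 0.27654603141770545
```

Call:
{"name": "jog_arm", "arguments": {
  "rows": [
    {"dx":0,"dy":0,"dz":-0.09,"rx":0,"ry":0,"rz":0},
    {"dx":0,"dy":0,"dz":-0.16,"rx":0,"ry":0,"rz":0},
    {"dx":0,"dy":0,"dz":-0.18,"rx":0,"ry":0,"rz":0},
    {"dx":0,"dy":0,"dz":-0.18,"rx":0,"ry":0,"rz":0},
    {"dx":0.002,"dy":0.03,"dz":-0.18,"rx":0,"ry":0,"rz":0},
    {"dx":0.003,"dy":0.05,"dz":-0.18,"rx":0,"ry":0,"rz":0},
    {"dx":0.004,"dy":0.066,"dz":-0.18,"rx":0,"ry":0,"rz":0},
    {"dx":0.005,"dy":0.08,"dz":-0.18,"rx":0,"ry":0,"rz":0}
  ]
}}

```text
time_s: 8.2
eef_pos: [569.9, -138.3, 13.4]
orientation: [0.0, 0.999, -0.033, 0.001]
ft_force: [0.5, -2.4, 2.2]
finger_gap: 0.1
finger_force: 1.1
```

Call:
{"name": "jog_arm", "arguments": {
  "rows": [
    {"dx":0.001,"dy":0.016,"dz":0,"rx":0,"ry":0,"rz":0},
    {"dx":0.002,"dy":0.032,"dz":0,"rx":0,"ry":0,"rz":0},
    {"dx":0.003,"dy":0.048,"dz":0,"rx":0,"ry":0,"rz":0},
    {"dx":0.004,"dy":0.064,"dz":0,"rx":0,"ry":0,"rz":0},
    {"dx":0.005,"dy":0.08,"dz":0,"rx":0,"ry":0,"rz":0},
    {"dx":0.006,"dy":0.09,"dz":0,"rx":0,"ry":0,"rz":0},
    {"dx":0.007,"dy":0.1,"dz":0,"rx":0,"ry":0,"rz":0}
  ]
}}

```text
time_s: 8.9
eef_pos: [572.3, -88.6, 12.2]
orientation: [-0.0, 0.999, -0.033, -0.0]
ft_force: [-0.8, -2.8, 3.1]
finger_gap: -0.3
finger_force: 1.7
```

```bash
python3 m.py
```

```text
tool [ -37.28061403 -210.14630827] [-0.1  0.1  1.3] 8.95
board [-44.62932841 -87.28371187] 0.03358346540717243 6638.0458984375
stop_face [ 75.30076498 -89.7217815 ]
```

Call:
{"name": "jog_arm", "arguments": {
  "rows": [
    {"dx":0.001,"dy":0.014,"dz":0,"rx":0,"ry":0,"rz":0},
    {"dx":0.002,"dy":0.028,"dz":0,"rx":0,"ry":0,"rz":0},
    {"dx":0.003,"dy":0.04,"dz":0,"rx":0,"ry":0,"rz":0},
    {"dx":0.003,"dy":0.05,"dz":0,"rx":0,"ry":0,"rz":0},
    {"dx":0.004,"dy":0.06,"dz":0,"rx":0,"ry":0,"rz":0},
    {"dx":0.004,"dy":0.066,"dz":0,"rx":0,"ry":0,"rz":0},
    {"dx":0.004,"dy":0.07,"dz":0,"rx":0,"ry":0,"rz":0}
  ]
}}

```text
time_s: 9.8
eef_pos: [574.7, -53.7, 12.3]
orientation: [0.0, 0.999, -0.033, 0.0]
ft_force: [0.0, -3.2, -2.8]
finger_gap: 0.4
finger_force: 1.5
```

Call:
{"name": "jog_arm", "arguments": {
  "rows": [
    {"dx":0,"dy":0.003,"dz":0,"rx":0,"ry":0,"rz":0},
    {"dx":0,"dy":0.006,"dz":0,"rx":0,"ry":0,"rz":0},
    {"dx":0,"dy":0.006,"dz":0,"rx":0,"ry":0,"rz":0}
  ]
}}

```text
time_s: 10.1
eef_pos: [574.7, -51.0, 12.4]
orientation: [-0.0, 0.999, -0.033, 0.0]
ft_force: [-0.4, -0.6, -0.2]
finger_gap: 0.1
finger_force: 0.3
```

```bash
python3 m.py;  python3 - <<'E'
from h import *
p=snapshot('scene'); c=p['pixels'][200:305,235:375]; cv2.imwrite('pics/s2.png',cv2.resize(c[:,:,::-1],(800,600),interpolation=2))
E
```

```text
tool [ -37.35941007 -173.02826846] [-0.5 -1.  -0.6] 10.15
board [-43.65063267 -52.93073422] 0.003932057486155584 10728.4921875
stop_face [-170.53998168 -502.17172971]
```

View pics/s2.png

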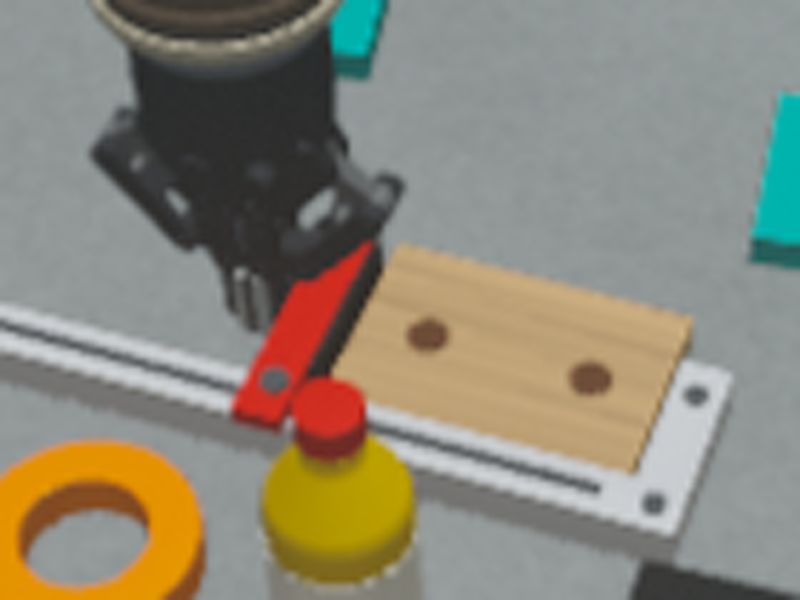

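The board's end is almost at the end bar (crop (660,400)), its long edge is along the long bar, and the stop is close behind it. I'll push further in small steps, watching the force.

Call:
{"name": "jog_arm", "arguments": {
  "rows": [
    {"dx":0,"dy":0.003,"dz":0,"rx":0,"ry":0,"rz":0},
    {"dx":0,"dy":0.006,"dz":0,"rx":0,"ry":0,"rz":0},
    {"dx":0,"dy":0.006,"dz":0,"rx":0,"ry":0,"rz":0}
  ]
}}

```text
time_s: 10.65
eef_pos: [574.7, -48.0, 12.3]
orientation: [0.0, 0.999, -0.033, 0.0]
ft_force: [1.1, -1.6, 0.5]
finger_gap: -0.2
finger_force: 1.1
```

Call:
{"name": "jog_arm", "arguments": {
  "rows": [
    {"dx":0,"dy":0.003,"dz":0,"rx":0,"ry":0,"rz":0},
    {"dx":0,"dy":0.006,"dz":0,"rx":0,"ry":0,"rz":0},
    {"dx":0,"dy":0.006,"dz":0,"rx":0,"ry":0,"rz":0}
  ]
}}

```text
time_s: 10.95
eef_pos: [574.8, -47.4, 12.4]
orientation: [0.001, 0.999, -0.033, 0.0]
ft_force: [-2.9, -33.7, -0.8]
finger_gap: 0.0
finger_force: 16.7
```

Call:
{"name": "jog_arm", "arguments": {
  "rows": [
    {"dx":0,"dy":-0.01,"dz":0,"rx":0,"ry":0,"rz":0},
    {"dx":-0.002,"dy":-0.05,"dz":0,"rx":0,"ry":0,"rz":0},
    {"dx":-0.002,"dy":-0.09,"dz":0.02,"rx":0,"ry":0,"rz":0},
    {"dx":-0.002,"dy":-0.12,"dz":0.1,"rx":0,"ry":0,"rz":0},
    {"dx":-0.002,"dy":-0.17,"dz":0.18,"rx":0,"ry":0,"rz":0},
    {"dx":-0.002,"dy":-0.25,"dz":0.24,"rx":0,"ry":0,"rz":0},
    {"dx":-0.002,"dy":-0.33,"dz":0.28,"rx":0,"ry":0,"rz":0},
    {"dx":-0.002,"dy":-0.33,"dz":0.28,"rx":0,"ry":0,"rz":0}
  ]
}}

```text
time_s: 11.75
eef_pos: [575.4, -214.8, 155.7]
orientation: [0.001, 0.999, -0.035, 0.003]
ft_force: [1.5, -0.0, -0.1]
finger_gap: 0.2
finger_force: 0.0
```

```bash
python3 m.py;  python3 - <<'E'
from h import *
p=snapshot('top'); c=p['pixels'][205:283,270:374]; cv2.imwrite('pics/t2.png',cv2.resize(c[:,:,::-1],(800,600),interpolation=2))
E
```

```text
tool [ -27.19689025 -334.08267328] [-0.8  0.5 -0.5] 11.8
board [-44.78498328 -65.19398409] -0.0066394261479343075 281.7884521484375
stop_face [ -30.74099997 -132.02302499]
stop_back [ -35.60862248 -153.31680126]
```

View pics/t2.png

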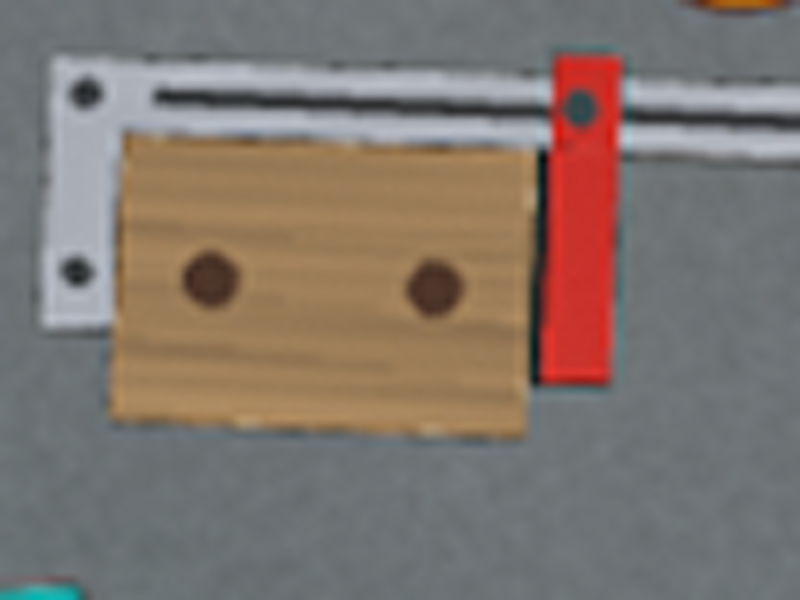

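The board sits flush against both bars (edges at crop x≈115 and y≈140) with the stop touching its other end, and the hand is clear.

```bash
python3 -c "
from workcell import *
print(close_job())"
```

```text
the job is handed in; nothing more can be done
None
```

The job is handed in, with no verdict returned: the last top view showed the board flush against both bars (about 0.4° off parallel), the red stop against its other end, and the hand clear.

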